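# Undo the clamp of unknown thread and slide the drive adapter out

## Robot

A 6-joint arm with a two-finger parallel gripper is mounted at the origin on a cart in front of the work surface, level with it; the furniture and walls round the work are solid. World frame = base frame: x ahead of the robot, y to its left, z up, the work surface at z = 0. Lengths are in m, angles in rad, forces in N, time in s.
With the tool pointing down it reaches from about 0.35 to 0.775 m from the base axis. Payload 7.3 kg.
Tool frame: the origin (TCP) lies at the very end of the fingers, on their centre line; the grasp point (between the pads) lies 19 mm behind it; z points along the fingers, y is the line along which they close (so a half turn about z gives the same grasp; the last joint's range is limited). The gripper opens to 92 mm and grips with 3 to 60 N. Pads are 19 mm wide; open, the fingers measure 130 mm over their backs; the gripper's body (75 mm by 190 mm) begins 47 mm behind the grasp point.
Start: joints at [-1.322, 0.342, 1.524, -0, 1.275, -0.146], TCP at [0.202, -0.485, 0.227] pointing down, gripper open.
Joint ranges: [-2.53, 2.53], [-0.77, 2.02], [0.04, 2.7], [-1, 4.14], [0.28, 2.66], [-3.11, 3.11]. Speed limits (rad/s): [2.57, 2.57, 3.14, 3.14, 3.14, 3.14].

## Interface

Orientations are given as [roll, pitch, yaw] about the fixed x, y, z axes, in that order (R = Rz(yaw) Ry(pitch) Rx(roll)).
In Python, from cell import robot gives the robot as it stands. The module is installed in compiled form; this text tells all that it offers.
- The arm moves only by the tool arm_command, never from a script. Its argument "moves" is a list of rows, each a list of 3 entries, a list of its own where there are three numbers: the shift along the tool's x, y, z in m, then the turn, a rotation vector about the tool's x, y, z in rad, then the finger opening in m, from 0 to 0.0918. In form: [[[dx, dy, dz], [ax, ay, az], claw], ...]. A call has exactly 5 rows; each row is the pose to reach, as a shift and turn from the pose commanded when the call began, along the tool's axes at that moment; what a row does not reach only later rows make up. A row lasts 1/10 s, in which the tool goes at most 50 mm and 8.59 degrees, less where a joint would pass 70% of its speed; a pose out of reach is approached as far as the arm can. A call with a gripper value outside its range is refused whole. The fingers move at their own pace and stop on an object; "squeeze" is the grip in N (left out, the last holds). Time passes only in rows, so rows that repeat a pose let the fingers close, or fill a call up. It gives the time, the measured TCP pose, the force, the opening and the grip force at its end, in the units of the state.
- robot.observe(): the state, without advancing time (a new reading comes with each control period).
- robot.read_camera(name): name is "side" or "top"; returns the picture (384x512x3 uint8, red, green, blue); there is no depth.
- robot.camera_model(name): a dict with "fx", "fy", "cx", "cy" (pixels), "k1" (the pictures are not rectified: a ray, as slopes to the right and down, at radius r is drawn at 1 + k1 r^2 times it, then the intrinsics apply), "R" (3x3) and "t" (3): a world point X has camera coordinates R X + t. Camera axes: x right, y down, z forward; pixel columns grow to the right and rows downward; lengths in m; the calibration is good to about 2 mm. A picture is of the moment at which its call begins. camera_model takes no time and is no camera call.
- robot.hand_in(): hands the job in; it is judged then, once.
The state is a dict: "time": time; "qpos": joint angles; "qvel": joint speeds; "joint_efforts": joint torques, N m; "tool_pos": TCP position; "tool_rot": TCP orientation; "contact_force": force on the tool from outside, world axes, zero at the start; "torque": the same for the moment, N m; "opening": finger opening in m; "grip_force": force on a finger pad.
Only numpy, scipy, OpenCV 4.12 (cv2) and the standard library are available. Lean on these libraries where they do the work, as an engineer would, in place of code of your own. Each camera call takes 0.05 s, during which the arm holds its last target. There are 200 camera calls.

## Task

The black drive adapter is held in a rail holder by a screw clamp, and nobody remembers whether its thread is right-handed or left-handed. Try the clamp lever one way and, if need be, the other to feel which way gives, without forcing it against its stop, and swing it that way fully round so that the clamp foot lifts. Then slide the adapter out of the holder's open end until it lies flat on the grey board, wholly past the ends of the rails; leave the lever open, and do not disturb the other things.

Things in the scene. Friction and masses are not known exactly. Their poses are not given: they have to be found in the camera images.
- holder: Fixed grey board, 8 mm thick, with U-shaped aluminium rails and a blue clamp column. Origin on the board's top, midway between the rails; y runs along them, the open end is -y, the column is on the +x side. Rails: 8 mm high, inner faces at x = -36 and +36 mm, from y = -60 to +60 mm; a cross bar 8 mm high closes the +y end (y = 56 to 65 mm). Board: x = -56 to 56, y = -215 to 75 mm.
- lever_axis (a point): Point on the board's top under the lever's vertical turning axis, at x = +66, y = -40 mm in the holder's frame (axes as the holder's). The blue column (34 x 36 mm) with a round boss (54 mm diameter, top 61 mm above the board) stands here; the lever's hub on it reaches 76 mm.
- lever (a joint): Clamp lever angle (rad). 0 = clamped (start), arm along the holder's -x; positive = anticlockwise from above (ball towards the holder's -y). From 0 it gives one way only, which varies and cannot be seen; the other way it stops dead within 0.05 rad. The way that gives it has 0.15 N m of friction, stays where left and ends at 1.6 or -1.6; beyond 1.25 either way is open.
- lever_ball (a point): Centre of the red ball (18 mm diameter) at the lever's end, 72 mm from the lever's axis, 70.5 mm above the board. The arm is a black bar of 10 mm diameter whose centre line is 67 to 70 mm above the board, free from 27 to 63 mm from the axis for fingers beside it; under it lie the foot and the adapter.
- foot_lip (a point): Middle of the lower edge of the steel clamp foot's lip. Clamped, it is 17.5 mm above the board and hangs in front of the adapter's -y end, blocking the way out; the foot rises with the lever, about 13 mm at 1.25 rad and beyond. The foot covers, in the holder's frame, x = 16 to 49, y = -58.5 to -29 mm; its underside is 27.5 mm above the board when clamped.
- adapter: Black drive adapter box with a small screen, 65 x 105 x 26 mm (solid to 24 mm high and to y = -52 and +52 mm), about 0.16 kg, loose on the board between the rails. Origin at the centre of its underside; its long y axis lies along the holder's y at the start. It can be pushed at its +y end, above the 8 mm high cross bar.
- parts_tin: Bystander: round white tin of screws, 64 mm diameter, 16 mm high, loose. Origin at the centre of its underside.
- tip_jar: Bystander: small white jar with a black lid, 31 mm diameter, 22 mm high, loose. Origin at the centre of its underside.
- side_cutter: Bystander: side cutter with red handles, 44 x 111 x 12 mm, loose. Origin at the centre of its underside.
Mind the look-alikes: they are no part of the job. There is more than one size of the adapter; the one meant has the size given above.

How it is judged:
On the way:
1. the lever is swung open (more than 1.25 rad from clamped) while the adapter is still in its place ((value of joint lever above 1.25 rad or value of joint lever below -1.25 rad) and y of adapter in the frame of holder above -0.03 m), for 0.2 s.
At the end, for the whole second after the job is handed in: The lever stands open, more than 1.25 rad from clamped; the adapter lies flat and still on the board in front of the holder's open end, wholly past the ends of the rails (its centre 111 to 175 mm from the holder's centre along the rails, within 40 mm of their centre line) ((value of joint lever above 1.25 rad or value of joint lever below -1.25 rad) and y of adapter in the frame of holder between -0.175 and -0.111 m and x of adapter in the frame of holder between -0.04 and 0.04 m and z of adapter in the frame of holder below 0.006 m and angle between adapter's own z axis and vertical below 0.08 rad and linear speed of adapter below 0.01 m/s); the robot touches nothing.
It fails at once if the lever or holder is forced (pushed by the robot with more than 60 N) (contact force between any of the arm, the fingers and holder above 60 N).
It fails at once if the adapter is lifted off the board by more than 30 mm (z of adapter in the frame of holder above 0.03 m).
It fails at once if the tin, the jar or the side cutter is pushed more than 30 mm away (distance of any of parts_tin, tip_jar, side_cutter from where it was at the start of the episode above 0.03 m).
It also fails if it takes over 54 s, if anything falls off the work surface, if the arm or the gripper's body presses on something with over 40 N, if the wrist force passes 120 N, or if a joint passes its speed limit or range.

## Working session

There is one attempt and no reset: what is moved stays moved. The work goes in short steps, Python scripts to look and compute and a tool call to move; the robot and the scene stay as the last step left them, time stands still between calls to the robot, and variables do not carry over. Pictures are saved under pics/ and viewed, at most 10 in all, crops included, and the job is handed in when it is done.

Besides the shell and the picture viewer there is one more tool, called after "Emit:" in YAML: its name, and indented under it one key for each argument. arm_command: Moves the arm, as the interface text tells. Its arguments: {"type":"object","properties":{"moves":{"type":"array"},"squeeze":{"type":"number"}},"required":["moves"]}

```bash
mkdir -p pics
cat > h.py <<'E'
import numpy as np, cv2
from cell import robot
from scipy.spatial.transform import Rotation as Ro
def ray(name,u,v):
    m=robot.camera_model(name)
    d=np.array([(u-m['cx'])/m['fx'],(v-m['cy'])/m['fy']]); s=d.copy()
    for _ in range(20): s=d/(1+m['k1']*(s@s))
    R=np.array(m['R']);t=np.array(m['t'])
    return -R.T@t, R.T@np.array([s[0],s[1],1])
def at(name,u,v,z):
    c,r=ray(name,u,v); return c+r*(z-c[2])/r[2]
def px(name,X):
    m=robot.camera_model(name); p=np.array(m['R'])@np.array(X)+np.array(m['t']); s=p[:2]/p[2]; s=s*(1+m['k1']*(s@s))
    return np.array([s[0]*m['fx']+m['cx'],s[1]*m['fy']+m['cy']])
def shot(name,f,crop=None,k=1):
    im=robot.read_camera(name)[:,:,::-1]
    if crop: a,b,c,d=crop; im=im[b:d,a:c]
    cv2.imwrite('pics/'+f,cv2.resize(im,None,fx=k,fy=k,interpolation=cv2.INTER_CUBIC))
E
python3 - <<'E'
from h import *
shot('top','t1.png',None,1.5); shot('side','s1.png',None,1.5)
for n in('top','side'): print(robot.camera_model(n), ray(n,256,192))
print(robot.observe())
E
```

```text
{'fx': 436.94118945816547, 'fy': 436.94118945816547, 'cx': 254.4226546243215, 'cy': 194.10724547475525, 'k1': -0.052630149675651564, 'R': array([[-0.01793346, -0.99972302, -0.01524044],
       [-0.98926624,  0.01995263, -0.14475563],
       [ 0.14501962,  0.01248089, -0.98935006]]), 't': array([-0.20059151,  0.52403818,  1.37525868])} (array([ 0.31537648, -0.22815634,  1.43341263]), array([ 0.14972585,  0.00877568, -0.98870696]))
{'fx': 497.2522285329146, 'fy': 497.2522285329146, 'cx': 255.5535017971027, 'cy': 191.3814591075464, 'k1': 0.07279979155552499, 'R': array([[ 0.98101785, -0.19380922,  0.00647774],
       [-0.11893147, -0.62771648, -0.76930315],
       [ 0.15316423,  0.75392971, -0.63885108]]), 't': array([-0.57007612, -0.03004416,  1.49313275])} (array([ 0.32698713, -1.25506236,  0.93446922]), array([ 0.15389718,  0.75297486, -0.63980222]))
{'time': 0.1, 'qpos': array([-1.32201146e+00,  3.42628449e-01,  1.52492504e+00, -1.68952201e-05,
        1.27537342e+00, -1.45977331e-01]), 'qvel': array([ 0.00014124, -0.00051868, -0.00070171, -0.00025182,  0.00118576,
        0.00053385]), 'joint_efforts': array([ 1.77230333e-03, -4.32004344e+01, -2.44693458e+01,  7.19386968e-02,
        5.25572710e-02, -5.36106165e-05]), 'tool_pos': array([ 0.20184681, -0.48425979,  0.22612598]), 'tool_rot': array([-3.14027023e+00, -1.78095680e-04,  3.94767011e-01]), 'contact_force': array([ 0.25624444, -0.28654708, -0.49528465]), 'torque': array([-0.00686874, -0.02219171,  0.0106257 ]), 'grip_force': 0.0, 'opening': 0.0919780943553779}
```

View pics/t1.png

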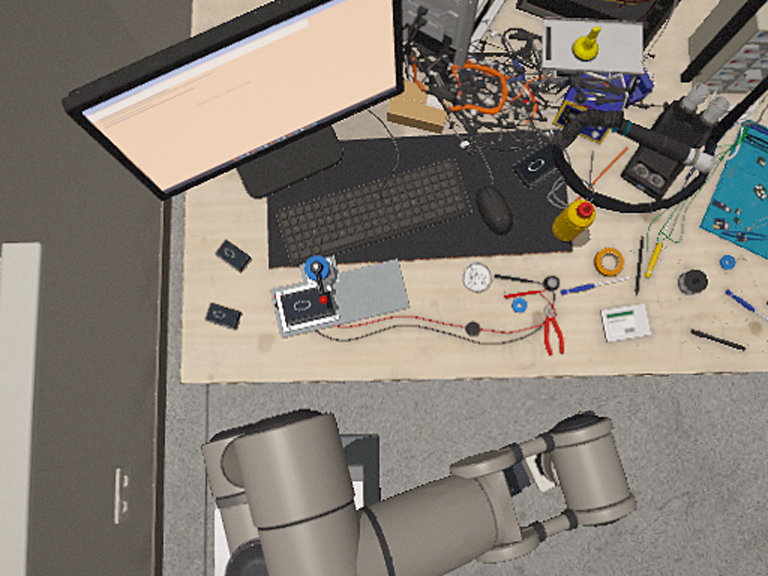

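View pics/s1.png

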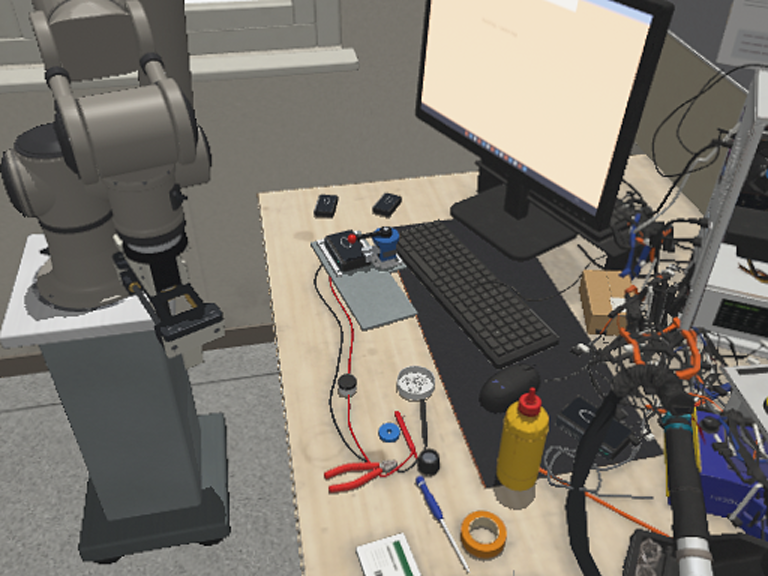

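The top view (shown at 1.5x) has the holder at (340,297), with its column boss at (317,268), the red ball at (323,299) and the open end to the right. The black boxes that could be the adapter:
- (305,307), between the rails.
- (233,255) and (223,316), two smaller ones on the bare bench.
- (536,165), one on the mat.

I choose the one between the rails and will check it in a crop. The bystanders are the tin at (477,277), the jar at (473,328) and the cutter at (552,325), all to the right of the board.

Run:
```python
from h import *
shot('top','t2.png',(175,160,285,232),7)
shot('side','s2.png',(200,140,290,225),7)
```

```text
(no output)
```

View pics/t2.png

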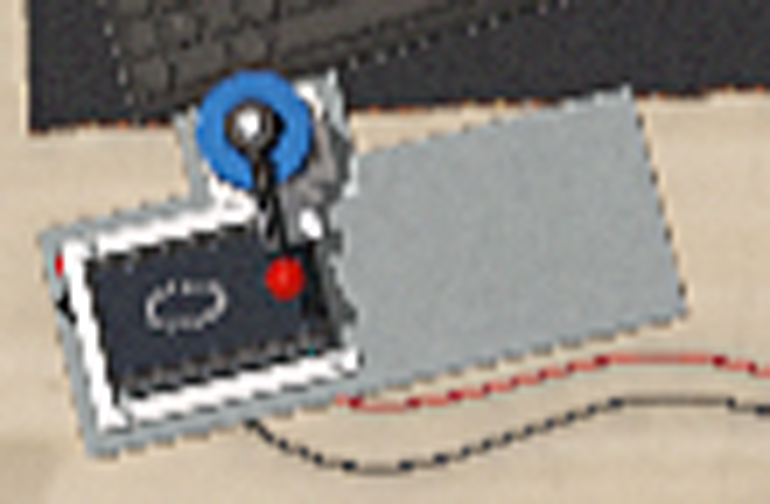

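View pics/s2.png

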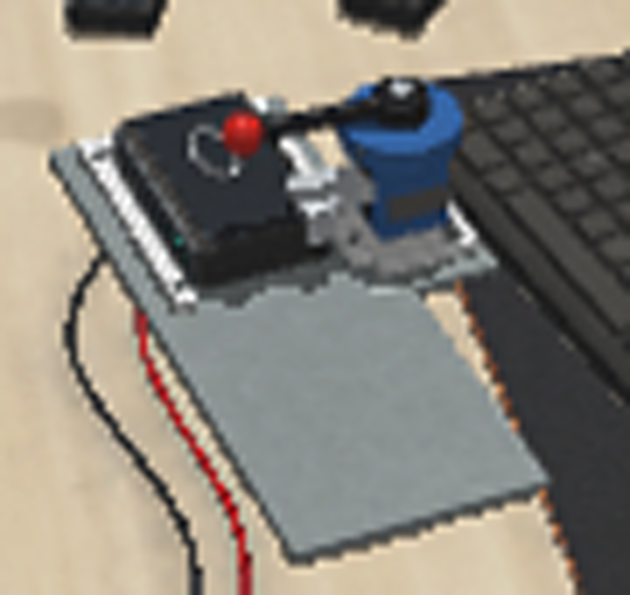

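The crops confirm the choice: the adapter lies between the white rails under the foot. The board's corners in the top crop are at (630,90), (685,315), (100,455) and (42,235). The ball is at (286,279) and the hub at (253,125). In the side crop, board corners are at (548,480), (295,555) and (55,155), with the ball at (242,133). I'll fit the holder pose to these.

```bash
cat >> h.py <<'E'
def H(p,x,y,z=0): # holder->world, p=[X,Y,yaw]
    c,s=np.cos(p[2]),np.sin(p[2]); return np.array([p[0]+c*x-s*y,p[1]+s*x+c*y,0.008+z])
E
python3 - <<'E'
from h import *
from scipy.optimize import least_squares
T=[((630,90),(.056,-.215,0)),((685,315),(-.056,-.215,0)),((100,455),(-.056,.075,0)),((42,235),(.056,.075,0)),((286,279),(-.006,-.04,.0705)),((253,125),(.066,-.04,.076))]
S=[((548,480),(.056,-.215,0)),((295,555),(-.056,-.215,0)),((55,155),(-.056,.075,0)),((242,133),(-.006,-.04,.0705))]
obs=[('top',np.array(a)/7+[175,160],b) for a,b in T]+[('side',np.array(a)/7+[200,140],b) for a,b in S]
f=lambda p:np.concatenate([px(n,H(p,*b))-a for n,a,b in obs])
r=least_squares(f,[.6,.1,.2],loss='soft_l1')
print(r.x,f(r.x).reshape(-1,2).round(2))
for n,a,b in obs: print(n,b,at(n,*a,.008+b[2]).round(4),H(r.x,*b).round(4))
print('ball r', np.hypot(*H(r.x,-.006,-.04)[:2]))
for nm,u,v in(('tin',477/1.5,277/1.5),('jar',473/1.5,328/1.5),('cut',552/1.5,325/1.5)): print(nm,at('top',u,v,.01))
E
```

```text
[ 0.49595359 -0.05060205  0.21995727] [[ 0.47 -0.78]
 [ 0.78 -0.4 ]
 [-1.63  0.46]
 [-0.56 -0.95]
 [ 0.34 -0.2 ]
 [-0.22 -0.47]
 [ 0.22  0.15]
 [-0.6   0.27]
 [-1.78 -0.5 ]
 [-0.48  0.61]]
top (0.056, -0.215, 0) [ 0.5949 -0.2466  0.008 ] [ 0.5975 -0.2482  0.008 ]
top (-0.056, -0.215, 0) [ 0.487  -0.2701  0.008 ] [ 0.4882 -0.2726  0.008 ]
top (-0.056, 0.075, 0) [0.4264 0.005  0.008 ] [0.4249 0.0104 0.008 ]
top (0.056, 0.075, 0) [0.531  0.0329 0.008 ] [0.5342 0.0348 0.008 ]
top (-0.006, -0.04, 0.0705) [ 0.4982 -0.0899  0.0785] [ 0.4988 -0.0909  0.0785]
top (0.066, -0.04, 0.076) [ 0.5676 -0.0759  0.084 ] [ 0.5691 -0.0752  0.084 ]
side (0.056, -0.215, 0) [ 0.5971 -0.2475  0.008 ] [ 0.5975 -0.2482  0.008 ]
side (-0.056, -0.215, 0) [ 0.49   -0.2719  0.008 ] [ 0.4882 -0.2726  0.008 ]
side (-0.056, 0.075, 0) [0.4301 0.0067 0.008 ] [0.4249 0.0104 0.008 ]
side (-0.006, -0.04, 0.0705) [ 0.5007 -0.0882  0.0785] [ 0.4988 -0.0909  0.0785]
ball r 0.5070487966866734
tin [ 0.55126686 -0.42052278  0.01      ]
jar [ 0.43904081 -0.40746919  0.01      ]
cut [ 0.44205999 -0.57990609  0.01      ]
```

```bash
cat >> h.py <<'E'
P=[0.4965,-0.0515,0.22]
def go(x,y,z,yaw): # world target -> shift and turn in the tool frame now
    o=robot.observe(); R=Ro.from_euler('xyz',o['tool_rot']); G=Ro.from_euler('xyz',[np.pi,0,yaw])
    print('shift',R.inv().apply(np.array([x,y,z])-o['tool_pos']).round(4),'turn',(R.inv()*G).as_rotvec().round(4),'t',round(o['time'],2))
def gh(x,y,z,dyaw=0): go(*H(P,x,y,z),P[2]+dyaw)
E
python3 - <<'E'
from h import *
for a,b in (((165,195),(420,105)),((400,85),(600,220))):
    c,r=ray('top',*(np.array(a)/1.5)); d,s=ray('side',*(np.array(b)/1.5))
    k=np.linalg.lstsq(np.c_[r,-s],d-c,rcond=None)[0]; print((c+k[0]*r).round(3),(d+k[1]*s).round(3))
gh(.020,-.04,.2)
gh(.020,-.04,.057)
E
```

```text
[0.698 0.212 0.195] [0.703 0.212 0.196]
[ 0.921 -0.257  0.183] [ 0.919 -0.257  0.182]
shift [ 0.4512 -0.2434  0.0186] turn [-0.0009 -0.      0.1748] t 0.2
shift [ 0.4512 -0.2433  0.1616] turn [-0.0009 -0.      0.1748] t 0.2
```

Emit:
arm_command:
  moves:
    - [[0.05,-0.025,0],[0,0,0.03],0.04]
    - [[0.1,-0.05,0],[0,0,0.06],0.04]
    - [[0.14,-0.075,0],[0,0,0.1],0.04]
    - [[0.18,-0.1,0],[0,0,0.14],0.04]
    - [[0.22,-0.12,0],[0,0,0.175],0.04]
  squeeze: 5

```text
time: 0.7
tool_pos: [0.3589, -0.288, 0.2267]
tool_rot: [-3.142, 0.0, 0.218]
contact_force: [0.4, 0.2, -0.5]
opening: 0.0564
grip_force: 0.0
```

```bash
python3 -c "
from h import *
gh(.020,-.04,.2)"
```

```text
shift [ 0.2055 -0.1612  0.0187] turn [-0.      0.0001 -0.0024] t 0.7
```

Emit:
arm_command:
  moves:
    - [[0.04,-0.03,0],[0,0,0],0.04]
    - [[0.08,-0.06,0.005],[0,0,0],0.04]
    - [[0.12,-0.09,0.01],[0,0,0],0.04]
    - [[0.16,-0.12,0.015],[0,0,0],0.04]
    - [[0.2,-0.15,0.019],[0,0,0],0.04]

```text
time: 1.2
tool_pos: [0.5212, -0.0986, 0.2075]
tool_rot: [3.141, 0.0, 0.22]
contact_force: [0.7, -1.4, 0.6]
opening: 0.0401
grip_force: 0.0
```

```bash
python3 -c "
from h import *
gh(.020,-.04,.1)"
```

```text
shift [ 0.0062 -0.0114  0.0995] turn [ 0.0001  0.0002 -0.0001] t 1.2
```

Emit:
arm_command:
  moves:
    - [[0.006,-0.011,0.03],[0,0,0],0.04]
    - [[0.006,-0.011,0.06],[0,0,0],0.04]
    - [[0.006,-0.011,0.09],[0,0,0],0.04]
    - [[0.006,-0.011,0.1],[0,0,0],0.04]
    - [[0.006,-0.011,0.1],[0,0,0],0.04]

```text
time: 1.7
tool_pos: [0.5229, -0.0883, 0.1066]
tool_rot: [-3.14, 0.003, 0.22]
contact_force: [0.2, 0.1, 1.2]
opening: 0.04
grip_force: 0.0
```

```bash
python3 -c "
from h import *
gh(.020,-.04,.057)
shot('top','t3.png',(175,140,285,232),6);shot('side','s3.png',(190,100,290,225),5)"
```

```text
shift [ 0.0024 -0.0016  0.0416] turn [-0.0015  0.0028 -0.0003] t 1.7
```

View pics/s3.png

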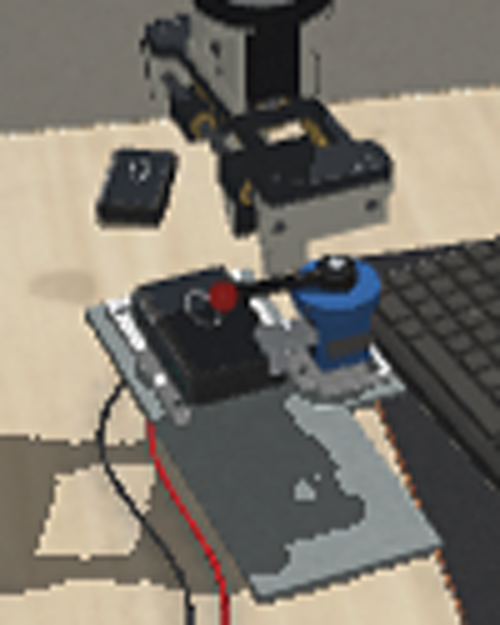

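```bash
python3 -c "
from h import *
o=robot.observe(); t=o['tool_pos']; R=Ro.from_euler('xyz',o['tool_rot']).as_matrix()
for dy in(-.02,.02,.03,.039): print(dy,((px('side',t+R@[0,dy,0])-[190,100])*5).round(0))
print(((px('side',H(P,.02,-.04,.068))-[190,100])*5).round())"
```

```text
-0.02 [249. 230.]
0.02 [276. 267.]
0.03 [283. 276.]
0.039 [289. 285.]
[263. 292.]
```

The near finger's tip shows at about (280,268), where it was predicted to be (276,267), and the bar is at (263,288) against a predicted 292. The calibration agrees, so I go down astride the bar.

Emit:
arm_command:
  moves:
    - [[0.002,-0.001,0.01],[0,0,0],0.04]
    - [[0.002,-0.001,0.02],[0,0,0],0.04]
    - [[0.002,-0.001,0.03],[0,0,0],0.04]
    - [[0.002,-0.001,0.04],[0,0,0],0.04]
    - [[0.002,-0.001,0.041],[0,0,0],0.04]

```text
time: 2.3
tool_pos: [0.5244, -0.0868, 0.0651]
tool_rot: [-3.14, 0.003, 0.22]
contact_force: [1.0, 0.3, 0.5]
opening: 0.0399
grip_force: 0.0
```

Emit:
arm_command:
  moves:
    - [[0,0,0],[0,0,0],0.034]
    - [[0,0,0],[0,0,0],0.028]
    - [[0,0,0],[0,0,0],0.022]
    - [[0,0,0],[0,0,0],0.018]
    - [[0,0,0],[0,0,0],0.016]
  squeeze: 4

```text
time: 2.8
tool_pos: [0.5253, -0.0864, 0.067]
tool_rot: [-3.141, -0.0, 0.22]
contact_force: [-1.1, 5.1, 2.0]
opening: 0.0168
grip_force: 2.2
```

The bar touches the +y finger, so it lies about 3 mm further to holder +y. I'll centre on it, then feel each way in small steps.

Emit:
arm_command:
  moves:
    - [[0,-0.001,0],[0,0,0],0.016]
    - [[0,-0.002,0],[0,0,0],0.016]
    - [[0,-0.003,0.002],[0,0,0],0.015]
    - [[0,-0.003,0.002],[0,0,0],0.014]
    - [[0,-0.003,0.002],[0,0,0],0.013]

```text
time: 3.3
tool_pos: [0.5248, -0.0843, 0.0647]
tool_rot: [3.141, 0.0, 0.22]
contact_force: [-0.6, 0.2, 1.2]
opening: 0.0132
grip_force: 0.0
```

Emit:
arm_command:
  moves:
    - [[0,0.0005,0],[0,0,0],0.013]
    - [[0,0.001,0],[0,0,0],0.013]
    - [[0,0.0015,0],[0,0,0],0.013]
    - [[0,0.002,0],[0,0,0],0.013]
    - [[0,0.002,0],[0,0,0],0.013]

```text
time: 3.8
tool_pos: [0.525, -0.0859, 0.0647]
tool_rot: [-3.141, 0.0, 0.22]
contact_force: [-0.4, 4.2, 0.1]
opening: 0.0129
grip_force: 2.2
```

Emit:
arm_command:
  moves:
    - [[0,0.0005,0],[0,0,0],0.013]
    - [[0,0.001,0],[0,0,0],0.013]
    - [[0,0.0015,0],[0,0,0],0.013]
    - [[0,0.002,0],[0,0,0],0.013]
    - [[0,0.002,0],[0,0,0],0.013]

```text
time: 4.3
tool_pos: [0.5256, -0.0882, 0.0647]
tool_rot: [3.142, 0.0, 0.22]
contact_force: [-1.4, 3.8, -1.3]
opening: 0.0131
grip_force: 2.1
```

Emit:
arm_command:
  moves:
    - [[0,0.0005,0],[0,0,0],0.013]
    - [[0,0.001,0],[0,0,0],0.013]
    - [[0,0.0015,0],[0,0,0],0.013]
    - [[0,0.002,0],[0,0,0],0.013]
    - [[0,0.002,0],[0,0,0],0.013]

```text
time: 4.8
tool_pos: [0.5261, -0.0901, 0.0648]
tool_rot: [3.141, 0.0, 0.22]
contact_force: [-0.8, 4.4, -1.8]
opening: 0.0132
grip_force: 2.2
```

It gives steadily at about 4 N over some 6 mm, beyond any 0.05 rad stop, so positive (anticlockwise) is the way. I'll work out the arc.

```bash
cat >> h.py <<'E'
def arc(ths,r=.046,z=.0565):
    o=robot.observe(); R=Ro.from_euler('xyz',o['tool_rot']); A=H(P,.066,-.04,z)
    d=o['tool_pos']-A; th0=np.arctan2(d[1],d[0])-P[2]-np.pi; th0=(th0+np.pi)%(2*np.pi)-np.pi
    print('th',th0.round(3),'r',np.hypot(d[0],d[1]).round(4),'dyaw',o['tool_rot'][2]-P[2])
    for th in ths:
        a=P[2]+np.pi+th; t=A+r*np.array([np.cos(a),np.sin(a),0]); G=Ro.from_euler('xyz',[np.pi,0,P[2]+th])
        print(round(th,2),R.inv().apply(t-o['tool_pos']).round(4),(R.inv()*G).as_rotvec().round(3))
E
python3 -c "
from h import *
arc(np.arange(.2,1.6,.12))"
```

```text
th 0.09 r 0.0458 dyaw -0.00025291355503490043
0.2 [0.0005 0.005  0.0003] [ 0.   0.  -0.2]
0.32 [0.0019 0.0103 0.0003] [ 0.    0.   -0.32]
0.44 [0.004  0.0155 0.0003] [ 0.    0.   -0.44]
0.56 [0.0066 0.0203 0.0003] [ 0.    0.   -0.56]
0.68 [0.0098 0.0248 0.0003] [ 0.    0.   -0.68]
0.8 [0.0135 0.0289 0.0003] [ 0.   0.  -0.8]
0.92 [0.0177 0.0325 0.0003] [ 0.    0.   -0.92]
1.04 [0.0223 0.0355 0.0003] [ 0.    0.   -1.04]
1.16 [0.0272 0.038  0.0003] [ 0.    0.   -1.16]
1.28 [0.0324 0.0399 0.0003] [ 0.    0.   -1.28]
1.4 [0.0378 0.0412 0.0003] [ 0.   0.  -1.4]
1.52 [0.0432 0.0418 0.0003] [ 0.    0.   -1.52]
```

Emit:
arm_command:
  moves:
    - [[0,0.002,0],[0,0,-0.1],0.016]
    - [[0.0005,0.005,0],[0,0,-0.2],0.016]
    - [[0.002,0.01,0],[0,0,-0.32],0.016]
    - [[0.004,0.0155,0],[0,0,-0.44],0.016]
    - [[0.0066,0.0203,0],[0,0,-0.56],0.016]

```text
time: 5.3
tool_pos: [0.5373, -0.1084, 0.065]
tool_rot: [3.141, -0.0, 0.785]
contact_force: [-0.2, 5.4, -0.5]
opening: 0.0161
grip_force: 2.1
```

```bash
python3 -c "
from h import *
arc(np.arange(.68,1.6,.12))"
```

```text
th 0.564 r 0.0457 dyaw 0.5646279518867565
0.68 [0.     0.0053 0.0005] [ 0.    -0.    -0.115]
0.8 [0.001  0.0107 0.0005] [ 0.    -0.    -0.235]
0.92 [0.0026 0.016  0.0005] [ 0.    -0.    -0.355]
1.04 [0.0048 0.0211 0.0005] [ 0.    -0.    -0.475]
1.16 [0.0077 0.0258 0.0005] [ 0.    -0.    -0.595]
1.28 [0.011  0.0302 0.0005] [ 0.    -0.    -0.715]
1.4 [0.0149 0.0341 0.0005] [ 0.    -0.    -0.835]
1.52 [0.0192 0.0376 0.0005] [ 0.    -0.    -0.955]
```

Emit:
arm_command:
  moves:
    - [[0,0.0053,0],[0,0,-0.115],0.016]
    - [[0.001,0.0107,0],[0,0,-0.235],0.016]
    - [[0.0026,0.016,0],[0,0,-0.355],0.016]
    - [[0.0048,0.0211,0],[0,0,-0.475],0.016]
    - [[0.0077,0.0258,0],[0,0,-0.595],0.016]

```text
time: 5.8
tool_pos: [0.5605, -0.1218, 0.0648]
tool_rot: [-3.141, 0.001, 1.379]
contact_force: [-3.2, 3.3, -0.0]
opening: 0.016
grip_force: 1.5
```

```bash
python3 -c "
from h import *
arc([1.28,1.4,1.5,1.55,1.6])"
```

```text
th 1.153 r 0.0465 dyaw 1.159473528417671
1.28 [0.0009 0.0058 0.0003] [-0.     0.    -0.121]
1.4 [0.0019 0.0113 0.0003] [-0.001  0.    -0.241]
1.5 [0.0032 0.0157 0.0003] [-0.001  0.    -0.341]
1.55 [0.004  0.0178 0.0003] [-0.001  0.    -0.391]
1.6 [0.0049 0.0199 0.0003] [-0.001  0.    -0.441]
```

Emit:
arm_command:
  moves:
    - [[0.0009,0.0058,0],[0,0,-0.12],0.016]
    - [[0.0019,0.0113,0],[0,0,-0.24],0.016]
    - [[0.0032,0.0157,0],[0,0,-0.34],0.016]
    - [[0.004,0.0178,0],[0,0,-0.39],0.016]
    - [[0.004,0.0178,0],[0,0,-0.39],0.016]

```text
time: 6.3
tool_pos: [0.579, -0.1215, 0.0648]
tool_rot: [3.142, 0.001, 1.765]
contact_force: [-1.8, 1.4, 0.3]
opening: 0.016
grip_force: 0.6
```

```bash
python3 -c "
from h import *
arc([1.55])"
```

```text
th 1.554 r 0.0463 dyaw 1.5451858264764609
1.55 [ 0.0003 -0.0002  0.0003] [ 0.     0.001 -0.005]
```

Tool at 1.55 rad, lever about 1.48. Now I centre, open and lift.

Emit:
arm_command:
  moves:
    - [[0,-0.002,0],[0,0,0],0.03]
    - [[0,-0.002,0],[0,0,0],0.04]
    - [[0,-0.002,-0.02],[0,0,0],0.04]
    - [[0,-0.002,-0.06],[0,0,0],0.04]
    - [[0,-0.002,-0.1],[0,0,0],0.04]

```text
time: 6.8
tool_pos: [0.5766, -0.1215, 0.1656]
tool_rot: [-3.141, -0.0, 1.764]
contact_force: [0.5, -0.5, 0.4]
opening: 0.0396
grip_force: 0.0
```

```bash
python3 -c "
from h import *
gh(0,.095,.13); gh(0,.095,.05)"
```

```text
shift [ 0.179  -0.0677  0.0277] turn [-6.0000e-04  6.0000e-04  1.5437e+00] t 6.8
shift [ 0.179  -0.0677  0.1077] turn [-6.0000e-04  6.0000e-04  1.5437e+00] t 6.8
```

Emit:
arm_command:
  moves:
    - [[0.036,-0.014,0],[0,0,0.14],0]
    - [[0.072,-0.028,0],[0,0,0.28],0]
    - [[0.108,-0.042,0],[0,0,0.42],0]
    - [[0.144,-0.056,0],[0,0,0.56],0]
    - [[0.179,-0.068,0],[0,0,0.7],0]

```text
time: 7.3
tool_pos: [0.4749, 0.0421, 0.1652]
tool_rot: [3.14, -0.0, 1.058]
contact_force: [-0.1, 0.4, 0.1]
opening: 0.0048
grip_force: 0.0
```

Emit:
arm_command:
  moves:
    - [[0,0,0],[0,0,0.14],0]
    - [[0,0,0],[0,0,0.28],0]
    - [[0,0,0],[0,0,0.42],0]
    - [[0,0,0],[0,0,0.56],0]
    - [[0,0,0],[0,0,0.7],0]

```text
time: 7.8
tool_pos: [0.476, 0.041, 0.1652]
tool_rot: [3.14, -0.001, 0.358]
contact_force: [0.5, 0.3, -0.6]
opening: 0.0004
grip_force: 0.0
```

```bash
python3 -c "
from h import *
gh(0,.095,.04); shot('top','t4.png',(165,150,285,232),6);shot('side','s4.png',(190,100,290,225),5)"
```

```text
shift [-0.0003 -0.0004  0.1172] turn [ 0.001  -0.0014  0.1382] t 7.8
```

View pics/s4.png

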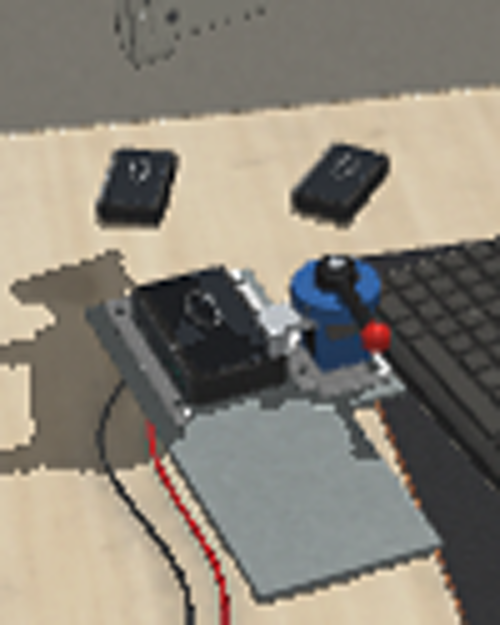

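The lever now points along the open way, with its ball at (377,337), and the foot is raised. I'll check the angle and go down behind the cross bar.

```bash
python3 -c "
from h import *
for t in (1.35,1.45,1.5,1.6): print(t,((px('side',H(P,.066-.072*np.cos(t),-.04-.072*np.sin(t),.0705))-[190,100])*5).round())
for u,v in((233,255),(223,316)): print(at('top',u/1.5,v/1.5,.026))
o=robot.observe()['tool_pos'];print(o,o-H(P,0,.095,.04),H(P,0,.065,0))"
```

```text
1.35 [359. 343.]
1.45 [371. 341.]
1.5 [377. 340.]
1.6 [389. 337.]
[0.60874996 0.11546524 0.026     ]
[0.47407679 0.13533061 0.026     ]
[0.4759317  0.04103257 0.16509748] [ 0.00016352 -0.00017769  0.11709748] [0.48231507 0.01193333 0.008     ]
```

Emit:
arm_command:
  moves:
    - [[0,0,0.03],[0,0,0.07],0]
    - [[0,0,0.06],[0,0,0.138],0]
    - [[0,0,0.09],[0,0,0.138],0]
    - [[0,0,0.117],[0,0,0.138],0]
    - [[0,0,0.117],[0,0,0.138],0]

```text
time: 8.4
tool_pos: [0.4735, 0.0412, 0.0452]
tool_rot: [-3.14, 0.006, 0.23]
contact_force: [-0.8, 0.8, 0.2]
opening: 0.0007
grip_force: 0.0
```

Emit:
arm_command:
  moves:
    - [[0.002,0,0.01],[0,0,0.01],0]
    - [[0.002,0,0.02],[0,0,0.01],0]
    - [[0.002,0,0.024],[0,0,0.01],0]
    - [[0.002,0,0.024],[0,0,0.01],0]
    - [[0.002,0,0.024],[0,0,0.01],0]

```text
time: 8.9
tool_pos: [0.4779, 0.0417, 0.0242]
tool_rot: [3.141, -0.001, 0.217]
contact_force: [-0.5, 0.1, 0.9]
opening: 0.0002
grip_force: 0.0
```

```bash
python3 -c "
from h import *
gh(0,.065,.013);gh(0,.0,.013)"
```

```text
shift [-0.0021  0.03    0.0032] turn [ 0.0003 -0.0007 -0.0029] t 8.9
shift [-0.0019  0.095   0.0032] turn [ 0.0003 -0.0007 -0.0029] t 8.9
```

Emit:
arm_command:
  moves:
    - [[-0.001,0.005,0],[0,0,0],0]
    - [[-0.002,0.01,0],[0,0,0],0]
    - [[-0.002,0.015,0],[0,0,0],0]
    - [[-0.002,0.02,0],[0,0,0],0]
    - [[-0.002,0.025,0],[0,0,0],0]

```text
time: 9.4
tool_pos: [0.4812, 0.0163, 0.0239]
tool_rot: [3.142, -0.0, 0.216]
contact_force: [-0.5, 0.8, 1.1]
opening: 0.0003
grip_force: 0.5
```

Emit:
arm_command:
  moves:
    - [[0,0.005,0],[0,0,0],0]
    - [[0,0.01,0],[0,0,0],0]
    - [[0,0.015,0],[0,0,0],0]
    - [[0,0.02,0],[0,0,0],0]
    - [[0,0.025,0],[0,0,0],0]

```text
time: 9.9
tool_pos: [0.4865, -0.0079, 0.0238]
tool_rot: [3.142, -0.0, 0.217]
contact_force: [0.1, 2.0, 1.2]
opening: 0.0005
grip_force: 0.8
```

```bash
python3 -c "
from h import *
gh(0,.0,.013)"
```

```text
shift [0.0004 0.0447 0.0028] turn [ 0.0001 -0.     -0.0032] t 9.9
```

Emit:
arm_command:
  moves:
    - [[0,0.007,0],[0,0,0],0]
    - [[0,0.014,0],[0,0,0],0]
    - [[0,0.021,0],[0,0,0],0]
    - [[0,0.028,0],[0,0,0],0]
    - [[0,0.035,0],[0,0,0],0]

```text
time: 10.4
tool_pos: [0.494, -0.0424, 0.0238]
tool_rot: [3.142, 0.0, 0.217]
contact_force: [-0.7, 2.1, 1.2]
opening: 0.0009
grip_force: 0.9
```

Emit:
arm_command:
  moves:
    - [[0,0.007,0],[0,0,0],0]
    - [[0,0.014,0],[0,0,0],0]
    - [[0,0.021,0],[0,0,0],0]
    - [[0,0.028,0],[0,0,0],0]
    - [[0,0.035,0],[0,0,0],0]

```text
time: 10.9
tool_pos: [0.5015, -0.0765, 0.0238]
tool_rot: [3.141, 0.0, 0.217]
contact_force: [-0.0, 0.8, 1.5]
opening: 0.0006
grip_force: 0.9
```

```bash
python3 -c "
from h import *
gh(0,-.075,.013)
shot('top','t5.png',(165,150,285,232),6)"
```

```text
shift [0.0007 0.0495 0.0028] turn [ 0.0001  0.0001 -0.0032] t 10.9
```

View pics/t5.png

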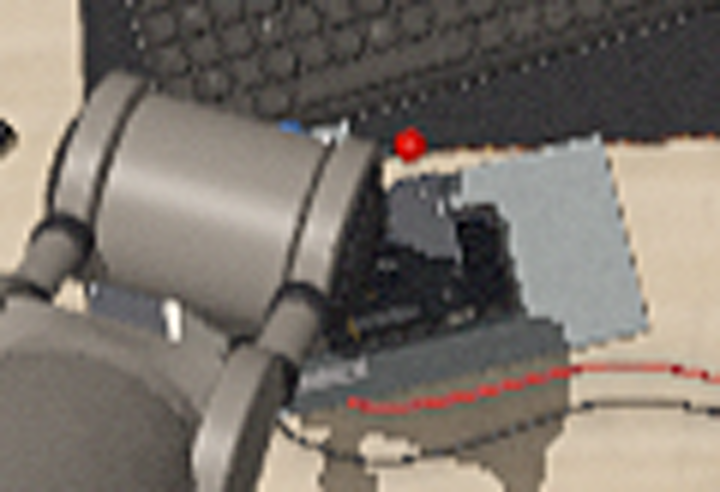

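The adapter's front edge shows at about (500,210) to (520,310). The lever ball at (410,145) is undisturbed.

```bash
python3 -c "
from h import *
for u,v in((500,210),(520,310)):
  w=at('top',u/6+165,v/6+150,.028)-H(P,0,0); c,s=np.cos(.22),np.sin(.22); print(w[0]*c+w[1]*s,-w[0]*s+w[1]*c)"
```

```text
0.023502729154376192 -0.14830796318005066
-0.032353202415960014 -0.14600328980524405
```

Emit:
arm_command:
  moves:
    - [[0,0.007,0],[0,0,0],0]
    - [[0,0.014,0],[0,0,0],0]
    - [[0,0.021,0],[0,0,0],0]
    - [[0,0.028,0],[0,0,0],0]
    - [[0,0.035,0],[0,0,0],0]

```text
time: 11.45
tool_pos: [0.5091, -0.1107, 0.0238]
tool_rot: [3.141, 0.0, 0.217]
contact_force: [-0.0, 1.7, 1.9]
opening: 0.0007
grip_force: 0.8
```

Emit:
arm_command:
  moves:
    - [[0,0.005,0],[0,0,0],0]
    - [[0,0.009,0],[0,0,0],0]
    - [[0,0.012,0],[0,0,0],0]
    - [[0,0.006,0],[0,0,0],0]
    - [[0,-0.01,0],[0,0,0],0]

```text
time: 11.95
tool_pos: [0.507, -0.1005, 0.0237]
tool_rot: [3.141, -0.001, 0.215]
contact_force: [-0.1, 0.2, 0.6]
opening: 0.0007
grip_force: 0.0
```

Emit:
arm_command:
  moves:
    - [[0,-0.005,-0.02],[0,0,0],0]
    - [[0,-0.005,-0.05],[0,0,0],0]
    - [[0,-0.005,-0.1],[0,0,0],0]
    - [[-0.03,-0.02,-0.14],[0,0,0],0]
    - [[-0.06,-0.04,-0.16],[0,0,0],0]

```text
time: 12.45
tool_pos: [0.44, -0.0734, 0.1864]
tool_rot: [3.139, -0.004, 0.217]
contact_force: [-0.1, -0.4, 1.1]
opening: 0.0007
grip_force: 0.0
```

Emit:
arm_command:
  moves:
    - [[0,-0.04,0],[0,0,0],0]
    - [[0,-0.08,0],[0,0,0],0]
    - [[0,-0.12,0],[0,0,0],0]
    - [[0,-0.12,0],[0,0,0],0]
    - [[0,-0.12,0],[0,0,0],0]

```text
time: 12.95
tool_pos: [0.4131, 0.0444, 0.1838]
tool_rot: [3.141, -0.0, 0.22]
contact_force: [-0.5, -0.4, -0.0]
opening: 0.0009
grip_force: 0.0
```

```bash
python3 -c "
from h import *
shot('top','t6.png',(165,150,285,232),6);shot('side','s6.png',(200,130,300,280),4)"
```

```text
(no output)
```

View pics/t6.png

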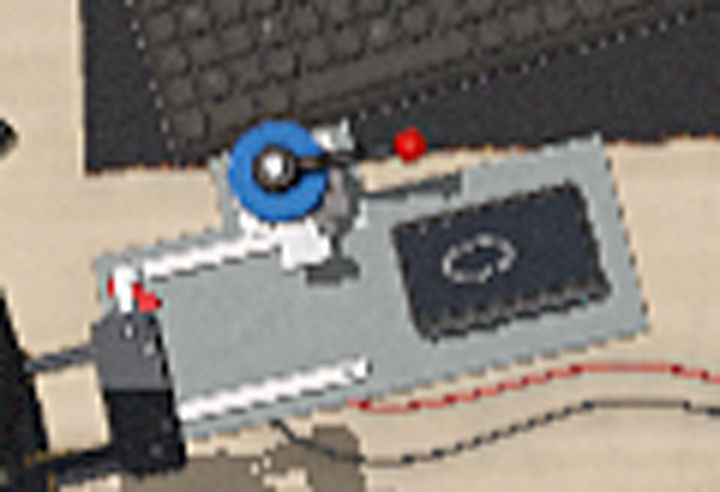

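View pics/s6.png

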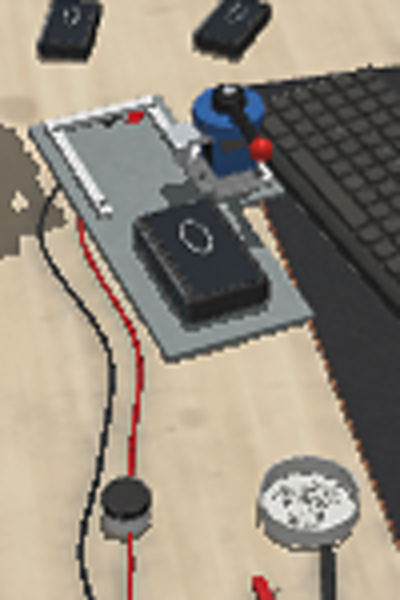

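The adapter lies flat, past the rail ends, with its top corners at (395,228), (580,182), (608,295) and (425,335). The lever is open with its ball at (410,145), and the tin and jar stand where they were.

```bash
python3 -c "
from h import *
w=at('top',502/6+165,260/6+150,.034)-H(P,0,0); c,s=np.cos(.22),np.sin(.22); x,y=w[0]*c+w[1]*s,-w[0]*s+w[1]*c; print(x,y)
if abs(x)<.03 and -.165<y<-.12: print(robot.hand_in())"
```

```text
-0.004377546808928809 -0.1428960667163534
the job is handed in; nothing more can be done
None
```

The job is handed in, though the hand-in call returned no verdict: the lever gave anticlockwise and stands open at about 1.5 rad, the adapter lies flat about 143 mm out and 4 mm off the centre line, nothing else was touched, and it took about 13 s.

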